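Load two specimen cassettes into a spring magazine

TASK

Load both specimen cassettes into the inclined magazine, one flat on top of the other, pressing the pile down on its sprung platform until both red catches have snapped shut over the top cassette and hold the pile down by themselves. Leave the other things on the bench where they are.

Things in the scene. Friction and masses are not known exactly. Their poses are not given: they have to be found in the camera images.
- magazine: inclined specimen magazine, fixed on the bench, open on top, leaning 25 degrees from vertical towards the robot. Origin midway between the lower tips of the two closed red catches; z points out of the mouth along the magazine's axis, x uphill along the cassettes' 120 mm length, y level. Inside it is 62 mm wide (y) and 125 mm long (x)
- magazine_mouth (a point): centre of the mouth, 50 mm out along the magazine's z from its origin. Side posts stand at |x| 43 to 61 mm, with flared lips up to z = 35 mm; end posts have flared lips up to z = 53 mm. Between the side posts (|x| < 43 mm) both long sides are open down to z = -62 mm, so fingers holding a cassette by its long sides can go in with it
- platform_top (a point): centre of the top of the yellow spring platform, 104 x 42 mm, at z = -6 mm in the magazine when empty. It sinks along the axis as the pile is pressed; a cassette caught under the catches is lifted by it against their tips (its top at z = 0); the next one is pressed in on top in the same way
- cassette_a: specimen cassette: flat solid aluminium block, 120 (x) x 56 (y) x 20 (z) mm, about 0.22 kg, orange panel on top, lying flat; grip it across its 56 mm width; origin at the centre of its underside, x along its length. The two are alike and may go in either way round, in either order
- cassette_b: specimen cassette: flat solid aluminium block, 120 (x) x 56 (y) x 20 (z) mm, about 0.22 kg, orange panel on top, lying flat; grip it across its 56 mm width; origin at the centre of its underside, x along its length. The two are alike and may go in either way round, in either order
- cassette_a_mid (a point): centre of cassette a's block, 10 mm above its origin. It lies on a black rest block 90 x 34 x 18 mm and overhangs its long sides by 11 mm
- cassette_b_mid (a point): centre of cassette b's block, 10 mm above its origin. It lies on a like rest block, 90 x 34 x 18 mm
- platform (a joint): sinking of the yellow platform along the magazine's axis, m: 0 empty (up), about 0.014 with one cassette caught, 0.034 with two, 0.046 at its stop; spring of 120 N/m with 6 N preload (some 6 to 15 N to press in a cassette)
- catch_far (a joint): red sprung catch at the magazine's uphill end (+x), a flap 22 mm wide, 38 mm long, hinged at its top and leaning inwards: rad, 0 closed (tip over the cassette's end), about 0.35 while a cassette holds it open. It snaps back when the cassette's top is pressed about 4 mm below z = 0
- catch_near (a joint): the like catch at the downhill end (-x), same values
- jar: bystander: white-labelled jar with a blue lid, 64 mm across, 85 mm tall; origin at its underside or middle; not to be moved
- beaker: bystander: white ceramic beaker, 70 mm across, 90 mm tall; origin at its underside or middle; not to be moved
- screwdriver: bystander: screwdriver lying on the bench; origin at its underside or middle; not to be moved
- brush: bystander: brush lying on the bench; origin at its underside or middle; not to be moved
- mouse: bystander: black computer mouse, 105 x 60 x 30 mm; origin at its underside or middle; not to be moved
- weight: bystander: brass weight, 60 mm across, 50 mm tall; origin at its underside or middle; not to be moved
- notebook: bystander: blue notebook, 210 x 150 x 12 mm; origin at its underside or middle; not to be moved
Not all that is in view belongs to the job. Leave any turquoise or yellow look-alike of the cassette_b alone.

How it is judged:
By the outcome, as a careful person would: the job done as asked, in the order asked, and still so for the second after the job is handed in, with the robot touching nothing.
It also fails if it takes over 67 s, if anything falls off the work surface, if the arm or the gripper's body presses on something with over 40 N, if the wrist force passes 120 N, or if a joint passes its speed limit or range.

ROBOT

A 6-joint arm with a two-finger parallel gripper is mounted at the origin on the work surface. World frame = base frame: x ahead of the robot, y to its left, z up, the work surface at z = 0. Lengths are in m, angles in degrees, forces in N, time in s.
With the tool pointing down it reaches from about 0.275 to 0.85 m from the base axis. Payload 5.2 kg.
Tool frame: the origin (TCP) lies midway between the tips of the shut fingers; the grasp point (between the pads) lies 19 mm behind it; x points along the fingers, z is the direction in which the jaws open and shut, and the axes are right-handed (so a half turn about x gives the same grasp; the last joint's range is limited). The gripper opens to 85 mm and grips with 20 to 120 N. Pads are 22 mm wide; open, the fingers measure 114 mm over their backs; the gripper's body (76 mm by 85 mm) begins 54 mm behind the grasp point. The pads swing forward as they close: fully open they stand 13 mm farther back than shut.
Start: joints at [-76.307, 14.817, 87.949, -0, 77.235, -11.62], TCP at [0.235, -0.497, 0.231] pointing down, gripper open.
Joint ranges: [-179.93, 179.93], [-52.35, 119.4], [10.71, 147.94], [-69.91, 249.91], [12.55, 155.21], [-178.61, 178.61]. Speed limits (degrees/s): [147.25, 147.25, 180, 180, 180, 180].

INTERFACE

Orientations are given as [roll, pitch, yaw] about the fixed x, y, z axes, in that order (R = Rz(yaw) Ry(pitch) Rx(roll)).
In Python, from cell import arm, imaging gives the robot as it stands.
- The arm moves only by the tool drive_tool, never from a script. Its argument "deltas" is text: rows parted by semicolons, each of 6 numbers parted by spaces: the shift along the world's x, y, z in cm, then the turn, a rotation vector about the world's x, y, z in degrees. In form: dx dy dz rx ry rz; .... A call has 1 to 5 rows; each row is the pose to reach, as a shift and turn from the pose commanded when the call began; what a row does not reach only later rows make up. A row lasts 1/8 s, in which the tool goes at most 62.5 mm and 10.7 degrees, less where a joint would pass 70% of its speed; a pose out of reach is approached as far as the arm can. A call with a gripper value outside its range is refused whole. "claw" is the opening, from 0 (shut) to 1 (fully open), set as the call begins (left out, the last holds). The fingers move at their own pace and stop on an object; "force" is the grip in N (left out, the last holds). Time passes only in rows, so rows that repeat a pose let the fingers close. It gives the time, the measured TCP pose, the force and the opening at its end, in the units of the state.
- arm.state(): the state, without advancing time (a new reading comes with each control period).
- imaging.snapshot(name): name is "scene" or "side" or "wrist"; returns the picture (400x640x3 uint8, red, green, blue); there is no depth.
- imaging.camera_model(name): a dict with "K" (3x3 intrinsics, pixels), "distortion" ([k1, k2, p1, p2, k3] as OpenCV has them; the pictures are not rectified), "rvec" (rotation vector, rad) and "tvec" (3), from world to camera coordinates, as OpenCV has them. Camera axes: x right, y down, z forward; pixel columns grow to the right and rows downward; lengths in m; the calibration is good to about 2 mm. A picture is of the moment at which its call begins: read the wrist's pose just before it. camera_model takes no time and is no camera call; for the wrist camera it gives the pose at the moment of the call.
- arm.close_job(): hands the job in, once; it reports no verdict.
Trained networks look in the newest picture that a camera, given by its name, has taken for a name from the list of things; names that differ only in an ending like _2 or _b are one class to them, and where a whole thing is asked for, a point or a joint stands for the part that bears it (a point fixed in the world has none). Each returns a list of dicts, best first, with "conf" (0 to 1); they miss things now and then, are a little off and sometimes report something else, mostly with a low value. They report only what shows in the picture. A call takes as long as a camera call. They do not tell look-alikes from the thing itself.
- imaging.boxes_of(thing, camera): "box" ([left, top, width, height] in pixels, round what is visible of it).
- imaging.spot_point(thing, camera): "position" ([column, row] in pixels: a listed point, or the origin of a listed thing).
The state is a dict: "time": time; "q": joint angles; "dq": joint speeds; "joint_torque": joint torques, N m; "position": TCP position; "tcp_rot": TCP orientation; "wrist_force": force on the tool from outside, world axes, zero at the start; "torque": the same for the moment, N m; "width": finger opening in m.
Only numpy, scipy, OpenCV 4.12 (cv2) and the standard library are available. Lean on these libraries where they do the work, as an engineer would, in place of code of your own. Each camera call takes 0.05 s, during which the arm holds its last target.

## Working session

There is one attempt and no reset: what is moved stays moved. The work goes in short steps, Python scripts to look and compute and a tool call to move; the robot and the scene stay as the last step left them, time stands still between calls to the robot, and variables do not carry over. Pictures are saved under pics/ and viewed, and the job is handed in when it is done.

Besides the shell and the picture viewer there is one more tool, called after "Emit:" as name(argument=value, ...) on one line, values as JSON. drive_tool: Moves the arm, as the interface text tells. Its arguments: {"type":"object","properties":{"deltas":{"type":"string"},"claw":{"type":"number"},"force":{"type":"number"}},"required":["deltas"]}

```bash
mkdir -p pics; ls; python3 - <<'E'
from cell import arm, imaging
import cv2
s=arm.state(); print(s['time'],s['position'],s['tcp_rot'],s['width'],s['wrist_force'])
for n in ['scene','side','wrist']:
    im=imaging.snapshot(n); cv2.imwrite(f'pics/{n}0.png',im[:,:,::-1])
    m=imaging.camera_model(n); print(n,m)
    for t in ['magazine','magazine_mouth','platform_top','cassette_a','cassette_a_mid','catch_far','catch_near']:
        try:
            print(t,[(b['box'],round(b['conf'],2)) for b in imaging.boxes_of(t,n)][:4] if t not in('magazine_mouth',) else '', [(b['position'],round(b['conf'],2)) for b in imaging.spot_point(t,n)][:4])
        except Exception as e: print(t,e)
print(arm.state()['time'])
E
```

```text
pics
0.0 [ 0.23505945 -0.49664346  0.23045421] [168.2674514   89.89314639 103.582489  ] 0.08531030000602999 [-0.05107363 -0.17286759  0.19270685]
scene {'K': array([[436.71507091,   0.        , 322.30108367],
       [  0.        , 436.71507091, 198.33730492],
       [  0.        ,   0.        ,   1.        ]]), 'distortion': array([-0.01379401,  0.        ,  0.        ,  0.        ,  0.        ]), 'rvec': array([ 1.85831402,  1.97851254, -0.54807989]), 'tvec': array([ 0.06037393, -0.35656973,  1.61003436])}
magazine [([312.2, 202.1, 44.5, 71.5], 0.6)] [([335.7, 233.2], 0.73)]
magazine_mouth  [([335.9, 217.6], 0.87)]
platform_top [([327.2, 223.3, 21.4, 27.9], 0.56)] [([336.4, 234.2], 0.63), ([155.4, 208.0], 0.53), ([241.8, 231.9], 0.18)]
cassette_a [([459.1, 148.1, 23.5, 31.1], 0.97), ([480.3, 260.5, 44.8, 38.6], 0.87), ([422.4, 275.6, 50.1, 39.8], 0.86), ([225.8, 207.9, 29.3, 38.2], 0.78)] [([441.1, 192.5], 0.91), ([471.6, 162.8], 0.85), ([440.2, 292.7], 0.81), ([240.1, 230.4], 0.66)]
cassette_a_mid [([222.8, 208.9, 30.0, 39.9], 0.88)] [([236.7, 225.7], 0.78)]
catch_far it knows: bea
[... 1660 characters left out ...]
        , 321.65608518, 198.65804685],
       [  0.        ,   0.        ,   1.        ]]), 'distortion': array([-0.0270367,  0.       ,  0.       ,  0.       ,  0.       ]), 'rvec': array([-2.4270239 ,  1.53689436,  0.23869178]), 'tvec': array([-0.54889652, -0.0395305 ,  0.37978798])}
magazine [] []
magazine_mouth  []
platform_top [] []
cassette_a [] []
cassette_a_mid [] []
catch_far it knows: beaker, brush, cassette, cassette_a_mid, cassette_b_mid, jar, magazine, magazine_mouth, mouse, notebook, platform_top, screwdriver, weight
catch_near it knows: beaker, brush, cassette, cassette_a_mid, cassette_b_mid, jar, magazine, magazine_mouth, mouse, notebook, platform_top, screwdriver, weight
1.8
```

View pics/scene0.png

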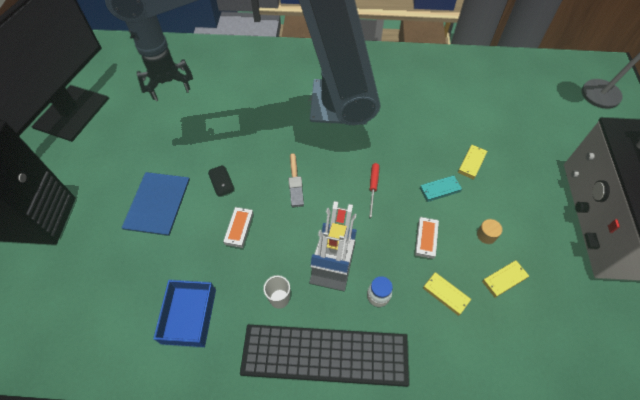

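View pics/side0.png

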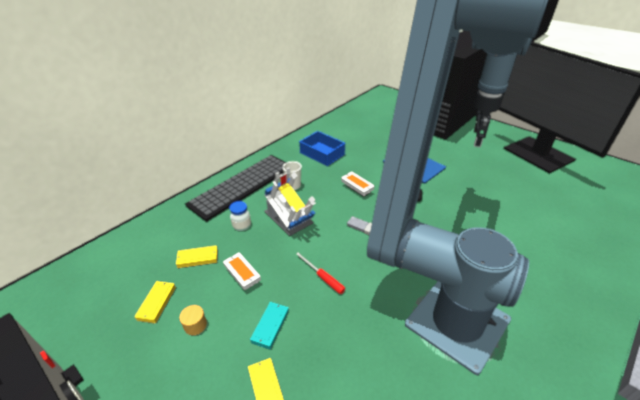

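View pics/wrist0.png

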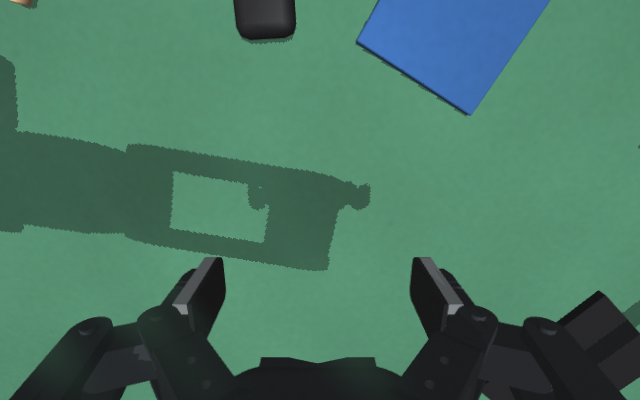

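The scene view shows orange-panel cassettes at about (238,228) and (428,238), and the magazine at about (337,235). Turquoise and yellow look-alikes lie to the right. The side view shows the real cassettes at (357,183) and (242,270). Next I triangulate.

```bash
cat > h.py <<'E'
from cell import arm, imaging
import cv2, numpy as np
from scipy.spatial.transform import Rotation as R
def ray(n,p,m=None):
    m=m or imaging.camera_model(n)
    u=cv2.undistortPoints(np.array([[p]],float),m['K'],m['distortion'])[0,0]
    Rm=cv2.Rodrigues(m['rvec'])[0]
    return -Rm.T@m['tvec'], Rm.T@np.array([u[0],u[1],1])
def onz(n,p,z,m=None):
    c,d=ray(n,p,m); return c+d*(z-c[2])/d[2]
def proj(n,P,m=None):
    m=m or imaging.camera_model(n)
    return cv2.projectPoints(np.atleast_2d(np.array(P,float)),m['rvec'],m['tvec'],m['K'],m['distortion'])[0][:,0]
def tri(obs):
    A=np.zeros((3,3));b=np.zeros(3)
    for n,p in obs:
        c,d=ray(n,p); d=d/np.linalg.norm(d); M=np.eye(3)-np.outer(d,d); A+=M;b+=M@c
    X=np.linalg.solve(A,b); return X,[proj(n,X)[0]-p for n,p in obs]
def show(n,f,im=None,pts=[]):
    im=imaging.snapshot(n) if im is None else im
    cv2.imwrite(f,im[:,:,::-1]); return im
E
python3 - <<'E'
from h import *
np.set_printoptions(precision=4,suppress=True)
print('mouth',tri([('scene',(335.9,217.6)),('side',(296.1,188))]))
print('org',tri([('scene',(335.7,233.2)),('side',(293.8,196))]))
print('plat',tri([('scene',(336.4,234.2)),('side',(291.6,197.3))]))
print('cL mid',tri([('scene',(236.7,225.7)),('side',(356.3,182.4))]))
ims,imd=cv2.imread('pics/scene0.png'),cv2.imread('pics/side0.png')
# orange panels
for n,im in (('scene',ims),('side',imd)):
    hsv=cv2.cvtColor(im,cv2.COLOR_BGR2HSV)
    mk=cv2.inRange(hsv,(5,160,120),(16,255,255))
    k,l,st,ce=cv2.connectedComponentsWithStats(mk)
    for i in range(1,k):
        if st[i,4]>60:
            pts=np.argwhere(l==i)[:,::-1].astype(np.float32)
            W=np.array([onz(n,p,.038)[:2] for p in pts])
            r=cv2.minAreaRect((W*1000).astype(np.float32))
            print(n,ce[i],st[i],r)
cv2.imwrite('pics/z1.png',cv2.resize(ims[180:310,220:460],None,fx=3.3,fy=3.3,interpolation=cv2.INTER_CUBIC))
cv2.imwrite('pics/z2.png',cv2.resize(imd[150:300,200:390],None,fx=4,fy=4,interpolation=cv2.INTER_CUBIC))
E
```

```text
mouth (array([0.5779, 0.0123, 0.1646]), [array([0.4428, 0.3329]), array([ 0.4283, -0.1861])])
org (array([0.5986, 0.011 , 0.1178]), [array([-0.7074, -0.5245]), array([-0.6791,  0.2816])])
plat (array([0.6015, 0.0152, 0.1146]), [array([0.0467, 0.0342]), array([ 0.0446, -0.0185])])
cL mid (array([ 0.5531, -0.2803,  0.0314]), [array([0.8838, 0.8046]), array([ 0.8153, -0.4692])])
scene [237.5792 225.1208] [230 212  16  27 240] ((550.8056640625, -279.23211669921875), (27.286937713623047, 86.1448745727539), 82.75923919677734)
scene [427.0976 235.7195] [422 222  11  28 246] ((550.2318115234375, 282.68896484375), (27.437938690185547, 86.92381286621094), 81.59780883789062)
side [357.3902 180.9878] [348 176  19  11  82] ((551.3324584960938, -279.00103759765625), (23.02123260498047, 82.46778106689453), 81.36776733398438)
side [241.0702 268.3158] [230 258  23  22 228] ((551.8442993164062, 282.8116149902344), (28.735912322998047, 87.71924591064453), 81.8135986328125)
```

View pics/z1.png

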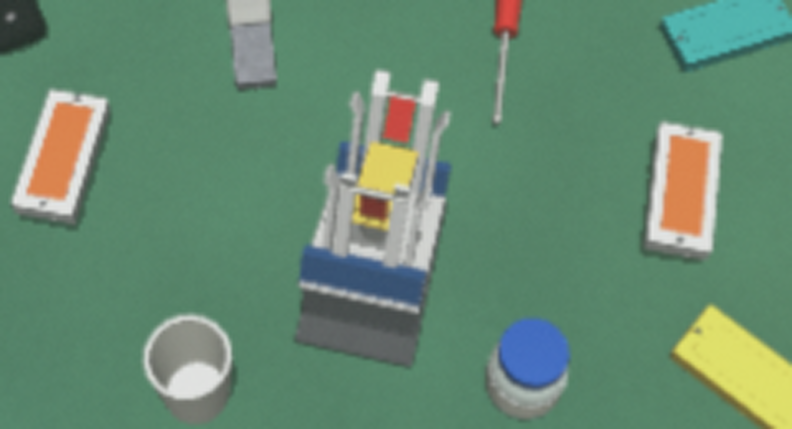

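View pics/z2.png

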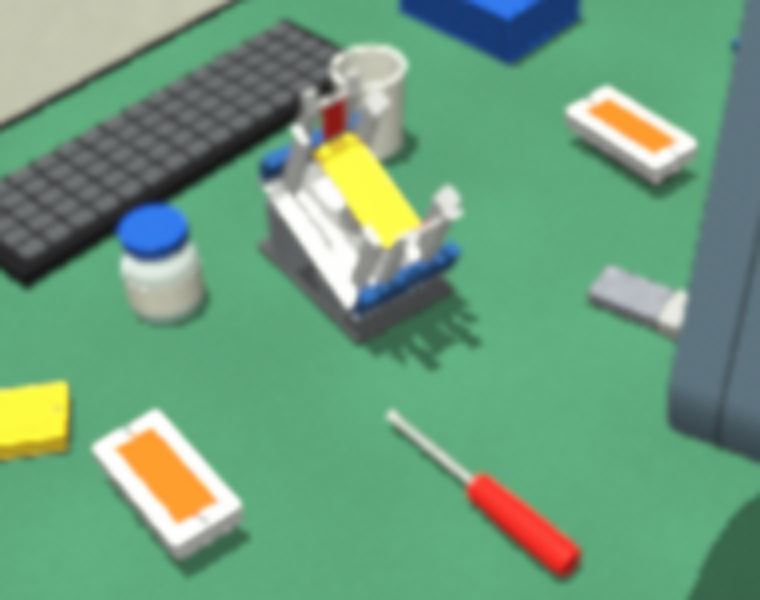

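```bash
cat >> h.py <<'E'
np.set_printoptions(precision=4,suppress=True)
def axes_down(yaw,tilt=0,pyaw=0):
    # tool x = -z_m, tool z=+-y_m for magazine frame yaw (deg), tilt
    M=(R.from_euler('z',yaw,degrees=True)*R.from_euler('y',-tilt,degrees=True)).as_matrix()
    return M
def toolR(M,sgn):
    x=-M[:,2]; z=sgn*M[:,1]; y=np.cross(z,x); return np.c_[x,y,z]
def delta(P,T):
    s=arm.state(); R0=R.from_euler('xyz',s['tcp_rot'],degrees=True)
    rv=(R.from_matrix(T)*R0.inv()).as_rotvec(degrees=True)
    return (np.array(P)-s['position'])*100, rv
E
python3 - <<'E'
from h import *
s=arm.state(); print(R.from_euler('xyz',s['tcp_rot'],degrees=True).as_matrix())
for sg in (1,-1):
    print(sg,delta([.551,-.279,.2],toolR(axes_down(-7.3),sg)))
    print(sg,delta([.55,.011,.25],toolR(axes_down(0,25),sg)))
for t in ['jar','beaker','weight']:
    try: print(t,[ (onz('scene',b['position'],.0),b['conf']) for b in imaging.spot_point(t,'scene')][:2])
    except Exception as e: print(e)
m=imaging.camera_model('wrist'); Rm=cv2.Rodrigues(m['rvec'])[0]; c=-Rm.T@m['tvec']
R0=R.from_euler('xyz',s['tcp_rot'],degrees=True).as_matrix()
print('cam in tool',R0.T@(c-s['position']),'\n',R0.T@Rm.T)
E
```

```text
[[-0.      0.904   0.4276]
 [-0.0001  0.4276 -0.904 ]
 [-1.     -0.      0.    ]]
1 (array([31.5823, 21.8207, -3.131 ]), array([  0.0021,   0.0041, 147.3865]))
1 (array([31.4823, 50.8207,  1.869 ]), array([-33.5706,  -7.535 , 151.4361]))
-1 (array([31.5823, 21.8207, -3.131 ]), array([  0.0031,  -0.0016, -32.6135]))
-1 (array([31.4823, 50.8207,  1.869 ]), array([  5.5251, -24.5908, -24.9074]))
jar [(array([0.7353, 0.1437, 0.    ]), 0.68)]
beaker [(array([ 0.7599, -0.1378,  0.    ]), 0.57), (array([ 0.3918, -0.3747,  0.    ]), 0.24)]
weight [(array([0.5175, 0.4722, 0.    ]), 0.57)]
cam in tool [-0.1423  0.0771 -0.0009] 
 [[ 0.0006 -0.3024  0.9532]
 [-0.0001 -0.9532 -0.3024]
 [ 1.      0.0001 -0.0006]]
```

Emit:
drive_tool(deltas="4.7 3.3 1 0 0 -6; 9.4 6.6 1 0 0 -12; 14.1 9.9 1 0 0 -18; 18.8 13.2 1 0 0 -24; 23.5 16.5 0 0 0 -30", claw=1, force=80)

```text
time: 2.58
position: [0.472, -0.3315, 0.2322]
tcp_rot: [46.6, 89.9, -48.3]
wrist_force: [-0.3, -0.3, -0.0]
width: 0.0854
```

Emit:
drive_tool(deltas="4 2.7 -0.5 0 0 -1.3; 8.1 5.3 -1 0 0 -2.6; 8.1 5.3 -1 0 0 -2.6; 8.1 5.3 -1 0 0 -2.6")

```text
time: 3.08
position: [0.5509, -0.2792, 0.2211]
tcp_rot: [-75.3, 90.0, -172.6]
wrist_force: [-0.4, 0.1, 0.2]
width: 0.0854
```

```bash
python3 - <<'E'
from h import *
s=arm.state(); print(s['time'],s['position'],s['tcp_rot'],s['q'])
show('wrist','pics/w1.png')
print([(b['position'],b['conf']) for b in imaging.spot_point('cassette_a_mid','wrist')])
im=cv2.imread('pics/w1.png'); m=imaging.camera_model('wrist')
mk=cv2.inRange(cv2.cvtColor(im,cv2.COLOR_BGR2HSV),(5,140,100),(18,255,255))
k,l,st,ce=cv2.connectedComponentsWithStats(mk)
for i in range(1,k):
    if st[i,4]>800:
        W=np.array([onz('wrist',p,.038,m)[:2] for p in np.argwhere(l==i)[:,::-1].astype(float)])
        print(ce[i],st[i],cv2.minAreaRect((W*1000).astype(np.float32)))
E
```

```text
3.075 [ 0.5509 -0.2792  0.2211] [ -75.3487   89.9541 -172.5818] [-37.1894  22.1638  78.974   -0.0328  78.8948  60.05  ]
[([319.7, 169.9], 0.9)]
[318.736  171.3947] [ 302  128   35   89 2992] ((550.4767456054688, -280.824951171875), (34.93114471435547, 93.46327209472656), 82.61177825927734)
```

View pics/w1.png

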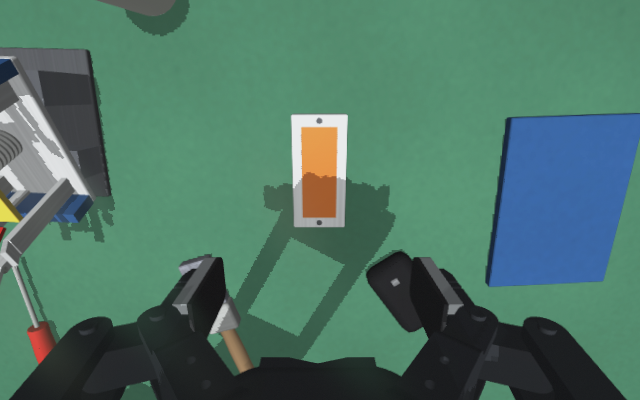

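Emit:
drive_tool(deltas="-0.04 -0.12 -5 0 0 0; -0.04 -0.12 -10 0 0 0; -0.04 -0.12 -15 0 0 0; -0.04 -0.12 -19 0 0 0; -0.04 -0.12 -21.2 0 0 0")

```text
time: 3.8
position: [0.5487, -0.2808, 0.0072]
tcp_rot: [-117.6, 89.8, 145.0]
wrist_force: [0.7, -0.2, 0.8]
width: 0.0856
```

Emit:
drive_tool(deltas="0 0 0 0 0 0; 0 0 0 0 0 0; 0 0 0 0 0 0; 0 0 0 0 0 0", claw=0, force=80)

```text
time: 4.3
position: [0.5513, -0.2812, 0.0108]
tcp_rot: [54.6, 89.9, -42.7]
wrist_force: [-0.4, -0.2, 3.5]
width: 0.0544
```

Emit:
drive_tool(deltas="0 0 2 0 0 0; 0 0 7 0 0 0; 0 0 12 0 0 0; 0 0 18 0 0 0; 0 0 24 0 0 0")

```text
time: 4.92
position: [0.5504, -0.28, 0.2514]
tcp_rot: [141.2, 90.0, 43.9]
wrist_force: [0.8, -0.4, -1.9]
width: 0.0547
```

```bash
python3 - <<'E'
from h import *
s=arm.state(); print(s['time'],s['position'],s['width'],s['wrist_force'])
show('wrist','pics/w2.png')
for sg in (1,-1): print(delta([.545,.011,.38],toolR(axes_down(0,25),sg)))
E
```

```text
4.925 [ 0.5504 -0.28    0.2514] 0.054706879741186605 [ 0.7568 -0.4086 -1.9142]
(array([-0.8374, 29.3094, 11.8686]), array([  38.477 ,   -3.0664, -168.6473]))
(array([-0.8374, 29.3094, 11.8686]), array([ -1.125 , -24.2629,   7.2486]))
```

View pics/w2.png

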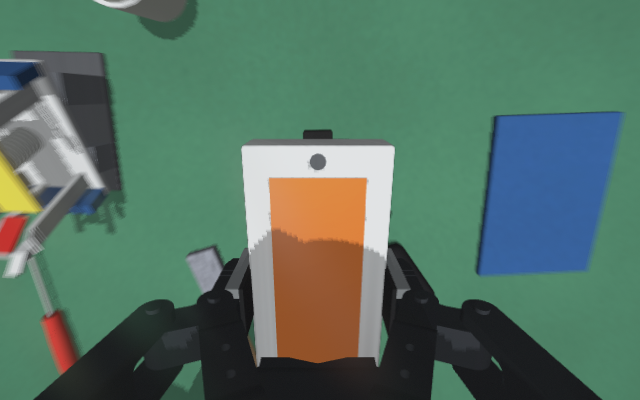

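Emit:
drive_tool(deltas="-3 5 2.5 -0.2 -4.8 1.4; -6 10 5 -0.4 -9.6 2.8; -9 15 7.5 -0.7 -14.4 4.3; -12 20 9 -0.9 -19.2 5.7; -15 25 10 -1.1 -24.3 7.2")

```text
time: 5.6
position: [0.3996, -0.0287, 0.3502]
tcp_rot: [90.9, 65.4, 1.0]
wrist_force: [0.7, 0.8, -0.3]
width: 0.0547
```

Emit:
drive_tool(deltas="0 4 0 0 0 0; 0 4 0 0 0 0; 0 4 0 0 0 0")

```text
time: 5.98
position: [0.4006, 0.0097, 0.3493]
tcp_rot: [90.9, 65.7, 1.1]
wrist_force: [0.8, -0.7, -1.9]
width: 0.0542
```

```bash
python3 - <<'E'
from h import *
s=arm.state(); print(s['time'],s['position'],s['width'],s['wrist_force'])
print(R.from_euler('xyz',s['tcp_rot'],degrees=True).as_matrix())
im=show('wrist','pics/w3.png')
import pickle; pickle.dump(imaging.camera_model('wrist'),open('w3.pkl','wb'))
cv2.imwrite('pics/w3z.png',cv2.resize(im[0:150,200:440,::-1],None,fx=3.3,fy=3.3,interpolation=cv2.INTER_CUBIC))
for t in ['magazine','magazine_mouth','platform_top']: print(t,[(b['position'],b['conf']) for b in imaging.spot_point(t,'wrist')])
E
```

```text
5.975 [0.4006 0.0097 0.3493] 0.05424188275883146 [ 0.7518 -0.7022 -1.8755]
[[ 0.4116  0.9114  0.0034]
 [ 0.0076  0.0004 -1.    ]
 [-0.9113  0.4116 -0.0067]]
magazine [([319.0, 87.3], 0.91)]
magazine_mouth [([318.1, 87.9], 0.61)]
platform_top [([315.4, 84.3], 0.86)]
```

View pics/w3.png

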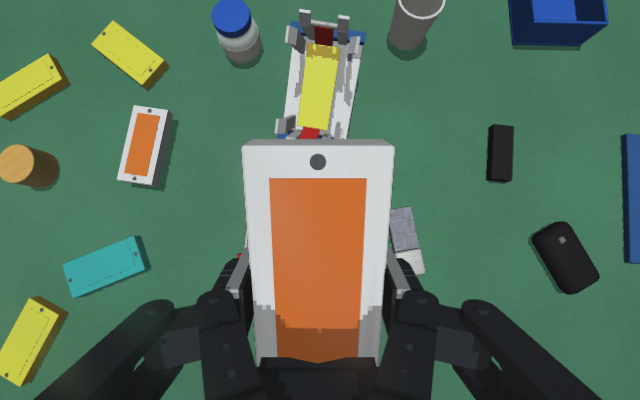

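View pics/w3z.png

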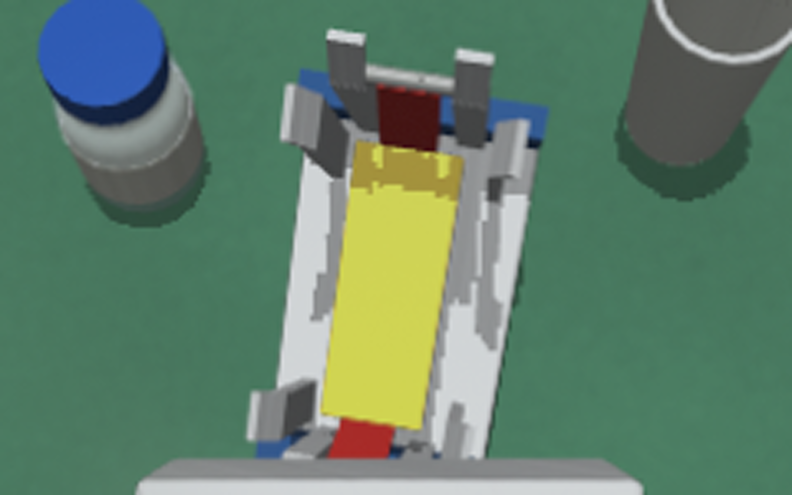

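```bash
cat > fit.py <<'E'
from h import *
import pickle
from scipy.optimize import least_squares
def yellow_corners(im,roi):
    x0,y0,x1,y1=roi
    hsv=cv2.cvtColor(im[y0:y1,x0:x1],cv2.COLOR_BGR2HSV)
    mk=cv2.inRange(hsv,(22,110,90),(35,255,255)); mk=cv2.morphologyEx(mk,cv2.MORPH_CLOSE,np.ones((3,3)))
    cs,_=cv2.findContours(mk,cv2.RETR_EXTERNAL,cv2.CHAIN_APPROX_NONE)
    c=max(cs,key=cv2.contourArea); h=cv2.convexHull(c)
    for e in np.linspace(.5,12,100):
        a=cv2.approxPolyDP(h,e,True)
        if len(a)<=4: break
    return a[:,0]+[x0,y0],cv2.minAreaRect(c)
E
python3 - <<'E'
from fit import *
im=cv2.imread('pics/w3.png'); m=pickle.load(open('w3.pkl','rb'))
print(yellow_corners(im,(270,20,370,140)))
uv=np.array([[308.2,43.3],[340.6,47],[327.3,130.3],[297.3,125.2]])
# far-left: +x ; left in image = +y? (tool z=-y is image right)
loc=np.array([[52,21,-6],[52,-21,-6],[-52,-21,-6],[-52,21,-6]])/1000
def res(p,full=False):
    M=axes_down(p[3],25); P=loc@M.T+p[:3]
    r=(proj('wrist',P,m)-uv).ravel()
    rs=proj('scene',p[:3]+.05*M[:,2])[0]-[335.9,217.6]; rd=proj('side',p[:3]+.05*M[:,2])[0]-[296.1,188]
    return np.r_[r,.5*rs,.5*rd]
s=least_squares(res,[.6,.011,.118,-8]); print(s.x,res(s.x))
s2=least_squares(lambda p:res(p)[:8],[.6,.011,.118,-8]); print('wrist only',s2.x,res(s2.x))
E
```

```text
(array([[308,  43],
       [339,  48],
       [327, 129],
       [297, 124]]), ((48.084598541259766, 66.01168060302734), (32.6221809387207, 84.10032653808594), 7.85331392288208))
[ 0.6013  0.0113  0.1179 -9.5154] [-0.3492 -0.837   0.261   0.5022  0.4713  0.1791 -0.1461  0.3565  0.6558
  0.7239 -0.3279  0.1017]
wrist only [ 0.6027  0.0114  0.1151 -9.5586] [-0.2999 -0.5918  0.0669  0.7344  0.3275 -0.1723 -0.0798  0.0172  0.6464
  1.2094 -0.4757  0.361 ]
```

```bash
python3 - <<'E'
from fit import *
im=cv2.imread('pics/w3.png')
cv2.imwrite('pics/w3c.png',cv2.resize(im[130:200,230:410],None,fx=4.4,fy=4.4,interpolation=cv2.INTER_NEAREST))
g=cv2.cvtColor(im,cv2.COLOR_BGR2GRAY).astype(float)
for r in (150,165,200,230): 
    d=np.diff(g[r]); print(r,[(i,int(d[i])) for i in range(230,410) if abs(d[i])>18])
hsv=cv2.cvtColor(im,cv2.COLOR_BGR2HSV)
for c in (290,318,350): 
    print(c,[(i,hsv[i,c].tolist()) for i in (136,138,139,140,141,144,145,146,147,148,150,176,177,178,179,180)])
E
```

```text
150 [(240, 49), (241, 26), (393, -30), (394, -65)]
165 [(241, 40), (242, 32), (309, -64), (310, -54), (324, 51), (325, 72), (392, -28), (393, -63)]
200 [(244, 68), (269, -50), (364, 30), (365, 53), (389, -31), (390, -75)]
230 [(245, 24), (246, 50), (270, -37), (271, -28), (363, 40), (364, 31), (387, -38), (388, -116), (389, 37), (390, 45)]
290 [(136, [100, 6, 137]), (138, [98, 6, 182]), (139, [100, 5, 147]), (140, [100, 6, 136]), (141, [105, 4, 133]), (144, [98, 7, 138]), (145, [102, 7, 177]), (146, [100, 7, 209]), (147, [96, 6, 214]), (148, [96, 6, 214]), (150, [102, 6, 214]), (176, [96, 6, 213]), (177, [96, 6, 213]), (178, [8, 108, 187]), (179, [11, 176, 197]), (180, [11, 176, 201])]
318 [(136, [142, 80, 48]), (138, [107, 130, 129]), (139, [107, 27, 132]), (140, [100, 6, 132]), (141, [105, 8, 133]), (144, [100, 6, 138]), (145, [105, 6, 178]), (146, [102, 6, 209]), (147, [96, 6, 214]), (148, [96, 6, 214]), (150, [96, 6, 214]), (176, [96, 6, 214]), (177, [96, 6, 214]), (178, [8, 111, 188]), (179, [12, 188, 198]), (180, [12, 189, 201])]
350 [(136, [74, 100, 122]), (138, [74, 81, 126]), (139, [80, 18, 131]), (140, [100, 6, 135]), (141, [90, 6, 136]), (144, [100, 6, 135]), (145, [110, 4, 171]), (146, [102, 6, 207]), (147, [98, 5, 213]), (148, [98, 5, 213]), (150, [96, 6, 213]), (176, [102, 6, 213]), (177, [102, 6, 213]), (178, [8, 110, 187]), (179, [12, 189, 198]), (180, [11, 189, 201])]
```

View pics/w3c.png

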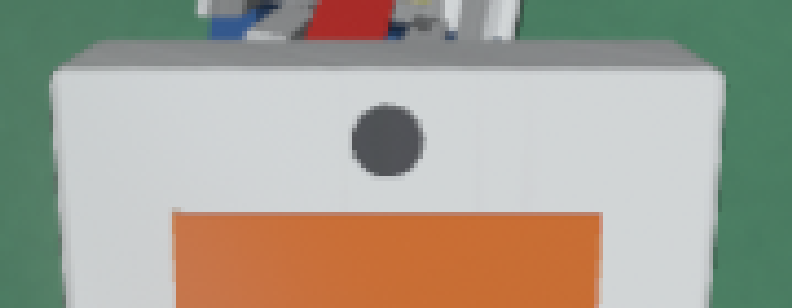

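```bash
cat >> fit.py <<'E'
def cass_fit(obs,camT,K,dist):
    """obs: dict; camT=(Rct, ct) camera pose in tool. returns X,Y,Z(center of top face in tool),pitch,yaw"""
    Rct,ct=camT
    def pr(P):
        Pc=(P-ct)@Rct
        return cv2.projectPoints(Pc,np.zeros(3),np.zeros(3),K,dist)[0][:,0]
    def body(p,P): # local: (h up= -x tool, l = +y tool, w=+z tool)
        Q=R.from_euler('zx',[p[3],p[4]],degrees=True).apply(np.c_[-P[:,0],P[:,1],P[:,2]])
        return Q+p[:3]
    def rowat(A,B,c):
        t=(c-A[0])/(B[0]-A[0]); return A[1]+t*(B[1]-A[1])
    def colat(A,B,r):
        t=(r-A[1])/(B[1]-A[1]); return A[0]+t*(B[0]-A[0])
    def res(p):
        L=np.array([[0,.06,-.028],[0,.06,.028],[0,0,-.028],[0,0,.028],[-.02,.06,-.028],[-.02,.06,.028],[0,.0467,-.0175],[0,.0467,.0175]])
        q=pr(body(p,L)); r=[]
        for c,v in obs['top']: r.append(rowat(q[0],q[1],c)-v)
        for c,v in obs['bot']: r.append(rowat(q[4],q[5],c)-v)
        for c,v in obs['pan']: r.append(.5*(rowat(q[6],q[7],c)-v))
        for rr,v in obs['L']: r.append(colat(q[0],q[2],rr)-v)
        for rr,v in obs['R']: r.append(colat(q[1],q[3],rr)-v)
        return np.array(r)
    s=least_squares(res,[-.029,0,0,0,0]); return s.x,res(s.x)
E
python3 - <<'E'
from fit import *
m=pickle.load(open('w3.pkl','rb'))
s=arm.state(); T=R.from_euler('xyz',s['tcp_rot'],degrees=True).as_matrix()
Rm=cv2.Rodrigues(m['rvec'])[0]; c=-Rm.T@m['tvec']
camT=(T.T@Rm.T,T.T@(c-s['position'])); print(camT)
# nominal from first
camT2=(np.array([[0.0006,-.3024,.9532],[-.0001,-.9532,-.3024],[1,.0001,-.0006]]),np.array([-.1423,.0771,-.0009]))
obs=dict(top=[(290,145.2),(318,145.2),(350,145.3)],bot=[(318,138.8),(350,138.8),(290,138.7)],pan=[(290,177.9),(350,177.9)],L=[(150,241.3),(200,244.8),(230,246.5)],R=[(150,394.4),(200,390.6),(230,388.6)])
for cT in (camT,camT2): print(*cass_fit(obs,cT,m['K'],m['distortion']))
E
```

```text
(array([[ 0.0008, -0.302 ,  0.9533],
       [ 0.0017, -0.9533, -0.302 ],
       [ 1.    ,  0.0018, -0.0003]]), array([-0.1431,  0.0765, -0.0014]))
[-0.0263 -0.0001 -0.0013 -0.7134  0.0438] [-0.4055 -0.334  -0.3522 -0.0583  0.0234 -0.0298  1.1831  1.2597  0.1111
 -0.0585  0.2397 -0.1572  0.0213 -0.1516]
[-0.0256  0.0004 -0.0009 -0.7388  0.1447] [-0.4053 -0.334  -0.3526 -0.0583  0.0232 -0.0297  1.1839  1.2595  0.1114
 -0.0585  0.2395 -0.157   0.0212 -0.1518]
```

```bash
python3 - <<'E'
from fit import *
M=axes_down(-9.5,25);O=np.array([.602,.0108,.1165]); print(M)
print(delta(O+M@[-.1,0,.22],toolR(M,-1)))
E
```

```text
[[ 0.8939  0.165  -0.4168]
 [-0.1496  0.9863  0.0698]
 [ 0.4226 -0.      0.9063]]
(array([ 1.9809,  3.2664, -7.5181]), array([-0.5171, -0.739 , -9.4975]))
```

Emit:
drive_tool(deltas="1 1.6 -3.7 -0.3 -0.4 -4.8; 2 3.3 -7.5 -0.5 -0.7 -9.5; 2 3.3 -7.5 -0.5 -0.7 -9.5; 2 3.3 -7.5 -0.5 -0.7 -9.5")

```text
time: 6.68
position: [0.4216, 0.0419, 0.2751]
tcp_rot: [89.9, 64.9, -9.4]
wrist_force: [0.5, 0.4, -0.8]
width: 0.055
```

```bash
python3 - <<'E'
from fit import *
s=arm.state(); print(s['time'],s['position'])
im=show('wrist','pics/w4.png'); m=imaging.camera_model('wrist')
pickle.dump((m,s),open('w4.pkl','wb'))
b=im[:,:,::-1].copy()
print(yellow_corners(b,(250,0,400,142)))
cv2.imwrite('pics/w4z.png',cv2.resize(b[0:150,220:420],None,fx=4,fy=4,interpolation=cv2.INTER_CUBIC))
E
```

```text
6.675 [0.4216 0.0419 0.2751]
(array([[337,  22],
       [335, 123],
       [299, 123],
       [298,  22]]), ((67.5, 72.5), (103.0, 39.0), 90.0))
```

View pics/w4z.png

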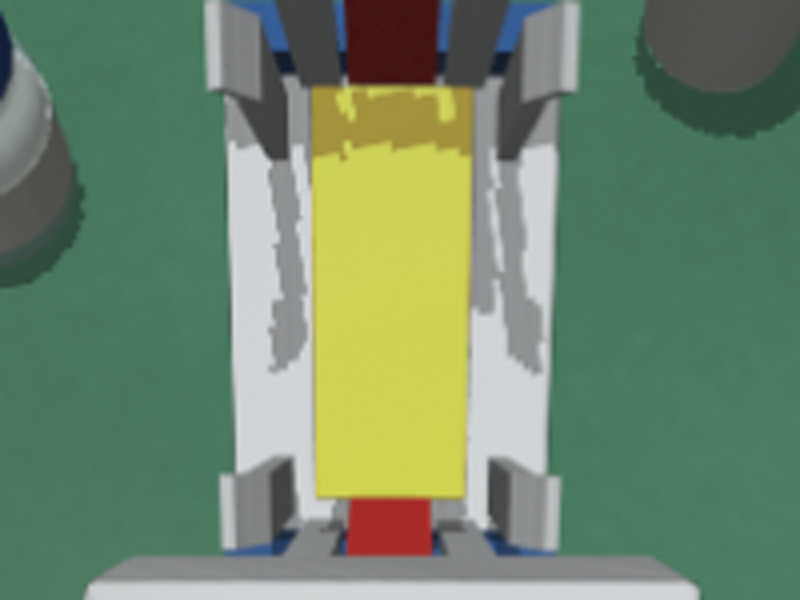

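```bash
python3 - <<'E'
from fit import *
m,s=pickle.load(open('w4.pkl','rb'))
uv=np.array([[312,86],[472,86],[465.5,497],[315.5,497]])/4.-.37+[220,0]
loc=np.array([[52,21,-6],[52,-21,-6],[-52,-21,-6],[-52,21,-6]])/1000
def res(p):
    M=axes_down(p[3],25); r=(proj('wrist',loc@M.T+p[:3],m)-uv).ravel()
    rs=proj('scene',p[:3]+.05*M[:,2])[0]-[335.9,217.6]; rd=proj('side',p[:3]+.05*M[:,2])[0]-[296.1,188]
    return np.r_[r,.4*rs,.4*rd]
for f in (res,lambda p:res(p)[:8]):
    q=least_squares(f,[.6,.011,.118,-9]); print(q.x,f(q.x))
# free pnp
ok,rv,tv=cv2.solvePnP(loc,uv,m['K'],m['distortion'])
Rw=cv2.Rodrigues(m['rvec'])[0]; M=Rw.T@cv2.Rodrigues(rv)[0]; print('pnp',Rw.T@(tv[:,0]-m['tvec']),M)
E
```

```text
[ 0.6028  0.012   0.1194 -9.5774] [-0.397  -0.0891  0.3933  0.022   0.093   0.1483  0.0858  0.0379  0.6333
  0.6779 -0.4743 -0.0989]
[ 0.6033  0.012   0.1186 -9.6052] [-0.3677 -0.0032  0.3166  0.1253 -0.0137 -0.0024  0.0688 -0.1298]
pnp [0.6033 0.0121 0.1194] [[ 0.9051  0.1727 -0.3886]
 [-0.1534  0.9849  0.0806]
 [ 0.3967 -0.0134  0.9179]]
```

```bash
python3 - <<'E'
from fit import *
S=R.from_euler('xyz',[168.2674514,89.89314639,103.582489],degrees=True)
rv=lambda a:R.from_rotvec(a,degrees=True)
C3=rv([0,0,0])*rv([-1.1,-24.3,7.2])*rv([0,0,-32.6])*S; p3=np.array([.4006,.0098,.349])
C4=rv([-.5,-.7,-9.5])*C3; p4=np.array([.4206,.0428,.274])
for C,p,m in ((C3,p3,pickle.load(open('w3.pkl','rb'))),(C4,p4,pickle.load(open('w4.pkl','rb'))[0]),(C4,p4,imaging.camera_model('wrist'))):
    Rm=cv2.Rodrigues(m['rvec'])[0]; c=-Rm.T@m['tvec']; T=C.as_matrix()
    print(T.T@(c-p),R.from_matrix(T.T@Rm.T@np.array([[0.0006,-.3024,.9532],[-.0001,-.9532,-.3024],[1,.0001,-.0006]]).T).as_rotvec(degrees=True))
M=axes_down(-9.5,25); print(C4.as_matrix(),toolR(M,-1)); 
print((R.from_matrix(toolR(M,-1))*C4.inv()).as_rotvec(degrees=True))
O=np.array([.6025,.0117,.1183]); print((O+M@[0,0,.09]-p4)*100, M[:,2]*100)
E
```

```text
[-0.1426  0.0772 -0.0002] [ 0.0226 -0.1178 -0.0789]
[-0.1439  0.0785  0.0003] [ 0.0209 -0.1205  0.0551]
[-0.1439  0.0785  0.0003] [ 0.0209 -0.1205  0.0551]
[[ 0.4182  0.8937 -0.1622]
 [-0.0675 -0.1475 -0.9868]
 [-0.9058  0.4236 -0.0014]] [[ 0.4168  0.8939 -0.165 ]
 [-0.0698 -0.1496 -0.9863]
 [-0.9063  0.4226  0.    ]]
[-0.0692  0.0764 -0.1638]
[14.4386 -2.4822 -7.4132] [-41.6822   6.9752  90.6308]
```

Emit:
drive_tool(deltas="5 -0.9 1.3 0 0 -0.1; 9.8 -1.7 2.5 -0.1 0.1 -0.2; 12 -2 -2.3 -0.1 0.1 -0.2; 14.4 -2.5 -7.4 -0.1 0.1 -0.2; 14.4 -2.5 -7.4 -0.1 0.1 -0.2")

```text
time: 7.35
position: [0.564, 0.0156, 0.1966]
tcp_rot: [89.6, 65.5, -10.0]
wrist_force: [0.1, 1.3, -1.6]
width: 0.0544
```

Emit:
drive_tool(deltas="0 0 0 0 0 0; 0 0 0 0 0 0; 0 0 0 0 0 0; 0 0 0 0 0 0")

```text
time: 7.85
position: [0.565, 0.0177, 0.2016]
tcp_rot: [89.7, 64.9, -9.8]
wrist_force: [0.2, -0.1, -2.0]
width: 0.0549
```

```bash
cat >> fit.py <<'E'
def where(O=np.array([.6025,.0117,.1183]),yaw=-9.5):
    M=axes_down(yaw,25); s=arm.state(); T=R.from_euler('xyz',s['tcp_rot'],degrees=True).as_matrix()
    m=imaging.camera_model('wrist'); Rm=cv2.Rodrigues(m['rvec'])[0]; c=-Rm.T@m['tvec']
    R0=np.array([[0.0006,-.3024,.9532],[-.0001,-.9532,-.3024],[1,.0001,-.0006]]); c0=np.array([-.1424,.0771,-.0005])
    Tc=Rm.T@R0.T; pc=c-Tc@c0
    e=lambda T:(R.from_matrix(T)*R.from_matrix(toolR(M,-1)).inv()).as_rotvec(degrees=True)@M
    print('t',s['time'],'state mm in mag',M.T@(s['position']-O)*1000,e(T),'| cam',M.T@(pc-O)*1000,e(Tc),'F mag',s['wrist_force']@M,'w',s['width'])
E
python3 - <<'E'
from fit import *
where()
im=show('scene','pics/s5.png'); cv2.imwrite('pics/s5z.png',cv2.resize(im[150:300,260:420,::-1],None,fx=4,fy=4,interpolation=cv2.INTER_CUBIC))
im=show('side','pics/d5.png'); cv2.imwrite('pics/d5z.png',cv2.resize(im[130:260,220:380,::-1],None,fx=4,fy=4,interpolation=cv2.INTER_CUBIC))
im=show('wrist','pics/w5.png')
where()
E
```

```text
t 7.85 state mm in mag [ 0.7625 -0.2788 91.5822] [-0.145  -0.0826 -0.0041] | cam [ 0.2512 -0.2519 91.9625] [-0.1341 -0.0546 -0.0243] F mag [-0.6437 -0.0493 -1.8917] w 0.054906114831383454
t 8.0 state mm in mag [ 0.1956 -0.2471 90.8525] [-0.1426  0.0035 -0.0095] | cam [-0.3269 -0.2344 91.2187] [-0.1342  0.0334 -0.0248] F mag [-0.7381 -0.548  -1.4644] w 0.054192643739668526
```

View pics/s5z.png

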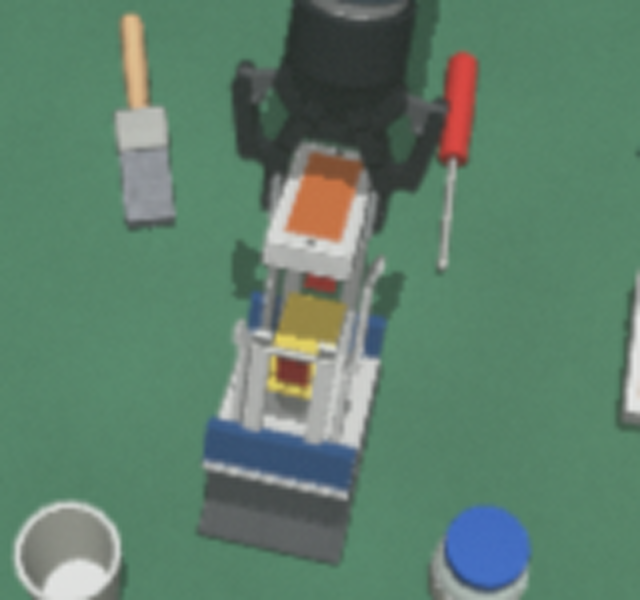

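View pics/d5z.png

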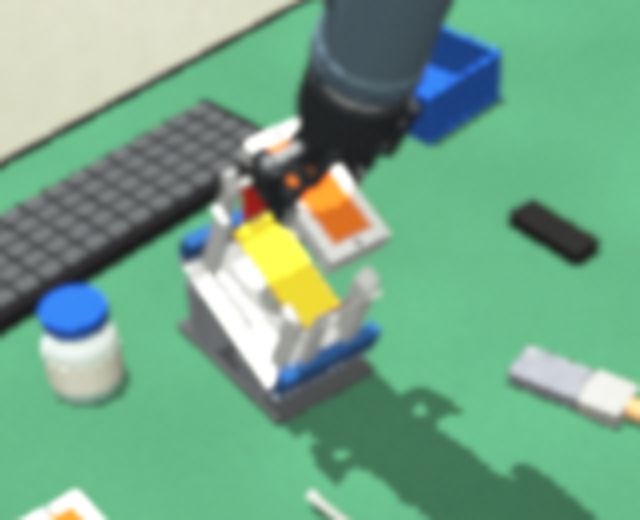

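View pics/w5.png

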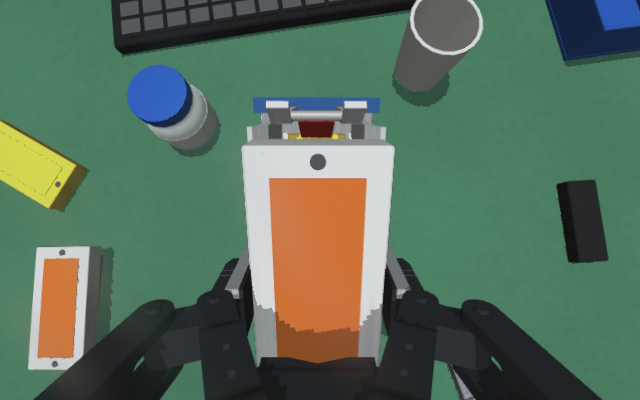

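Emit:
drive_tool(deltas="0.83 -0.14 -1.81 0 0 0; 1.67 -0.28 -3.63 0 0 0; 2.5 -0.42 -5.44 0 0 0; 2.5 -0.42 -5.44 0 0 0")

```text
time: 8.5
position: [0.589, 0.0135, 0.1442]
tcp_rot: [89.7, 65.2, -9.9]
wrist_force: [-0.5, 0.4, -1.7]
width: 0.0545
```

Emit:
drive_tool(deltas="0.42 -0.07 -0.91 0 0 0; 0.83 -0.14 -1.81 0 0 0; 0.83 -0.14 -1.81 0 0 0")

```text
time: 8.88
position: [0.598, 0.012, 0.1272]
tcp_rot: [89.7, 65.1, -9.9]
wrist_force: [1.3, -0.4, -2.4]
width: 0.0545
```

```bash
python3 - <<'E'
from fit import *
where()
im=show('wrist','pics/w6.png')
E
```

```text
t 8.875 state mm in mag [-0.3128 -0.4135  9.934 ] [-0.1492  0.0851 -0.0231] | cam [-0.8397 -0.4007 10.3131] [-0.1397  0.1157 -0.0428] F mag [ 0.2219 -0.1315 -2.7253] w 0.05453566102072685
```

View pics/w6.png

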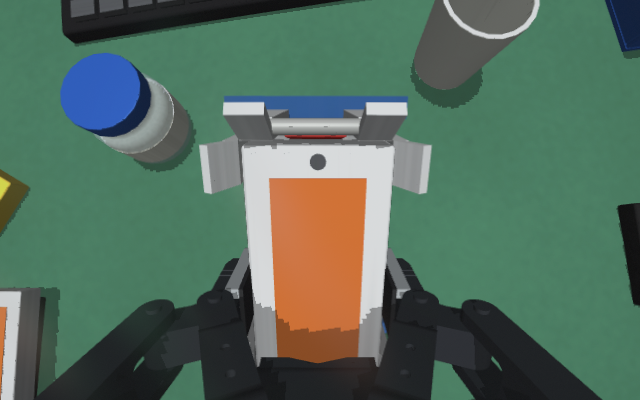

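Emit:
drive_tool(deltas="0.44 0 -0.91 0 0 0; 0.85 -0.06 -1.81 0 0 0; 0.85 -0.06 -1.81 0 0 0; 0.85 -0.06 -1.81 0 0 0")

```text
time: 9.43
position: [0.6064, 0.0114, 0.1092]
tcp_rot: [89.7, 65.1, -9.9]
wrist_force: [-0.1, -0.6, -3.6]
width: 0.0549
```

```bash
python3 - <<'E'
from fit import *
where()
im=show('wrist','pics/w7.png')
E
```

```text
t 9.425 state mm in mag [-0.2662  0.3562 -9.8724] [-0.1525  0.0874 -0.0217] | cam [-0.8013  0.3583 -9.514 ] [-0.1434  0.1198 -0.043 ] F mag [-1.4932 -0.6442 -3.3078] w 0.05494365016790433
```

View pics/w7.png

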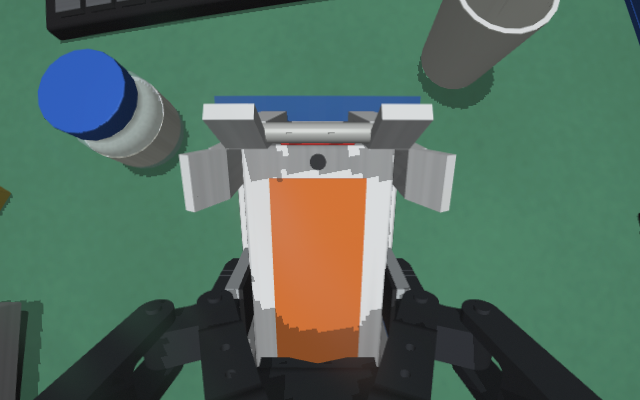

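Emit:
drive_tool(deltas="0.25 -0.04 -0.54 0 0 0; 0.5 -0.08 -1.09 0 0 0; 0.5 -0.08 -1.09 0 0 0")

```text
time: 9.85
position: [0.612, 0.0106, 0.0989]
tcp_rot: [89.7, 65.0, -9.9]
wrist_force: [-1.5, 0.3, 2.7]
width: 0.0549
```

Emit:
drive_tool(deltas="0.17 -0.03 -0.36 0 0 0; 0.33 -0.06 -0.73 0 0 0; 0.33 -0.06 -0.73 0 0 0; 0.33 -0.06 -0.73 0 0 0")

```text
time: 10.35
position: [0.6152, 0.01, 0.0919]
tcp_rot: [89.7, 65.0, -9.9]
wrist_force: [-2.8, 0.3, 4.5]
width: 0.0546
```

```bash
python3 - <<'E'
from fit import *
where()
im=show('wrist','pics/w8.png')
E
```

```text
t 10.35 state mm in mag [  0.4961   0.4284 -29.3346] [-0.1485 -0.0119 -0.0182] | cam [ -0.0067   0.4365 -28.9515] [-0.1384  0.0158 -0.0399] F mag [-0.5965 -0.1382  5.2738] w 0.05457398133134109
```

View pics/w8.png

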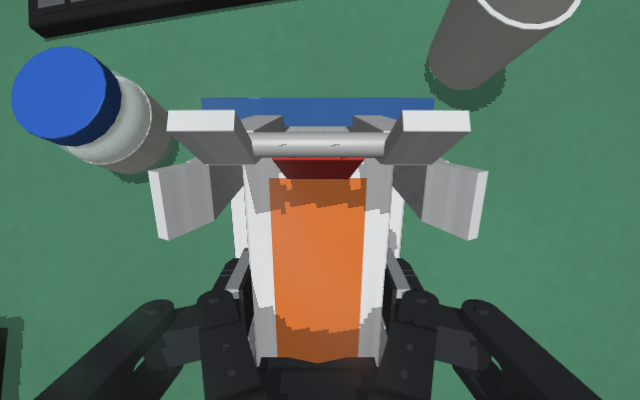

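Emit:
drive_tool(deltas="0.08 -0.01 -0.18 0 0 0; 0.17 -0.03 -0.36 0 0 0; 0.25 -0.04 -0.54 0 0 0; 0.33 -0.06 -0.73 0 0 0; 0.33 -0.06 -0.73 0 0 0")

```text
time: 11.02
position: [0.6186, 0.0095, 0.0847]
tcp_rot: [89.7, 65.0, -9.8]
wrist_force: [-3.1, 0.5, 5.3]
width: 0.0547
```

```bash
python3 - <<'E'
from fit import *
where()
im=show('wrist','pics/w9.png')
im=show('side','pics/d9.png'); cv2.imwrite('pics/d9z.png',cv2.resize(im[150:250,240:340,::-1],None,fx=6,fy=6,interpolation=cv2.INTER_CUBIC))
E
```

```text
t 11.025 state mm in mag [  0.5165   0.4408 -37.3533] [-0.1434 -0.023  -0.0198] | cam [ -0.005    0.4272 -36.9861] [-0.1357  0.0078 -0.0408] F mag [-0.5901 -0.0133  6.1658] w 0.054674673218412906
```

View pics/w9.png

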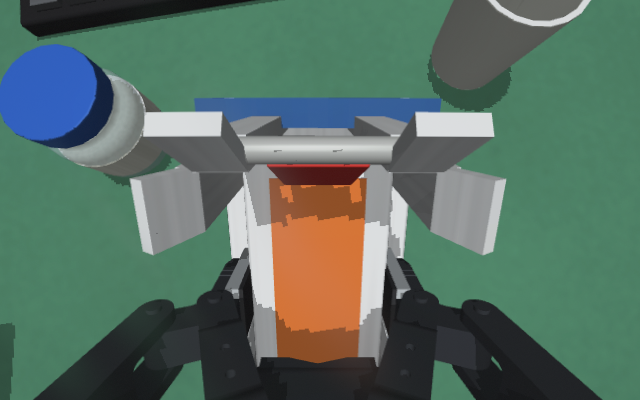

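View pics/d9z.png

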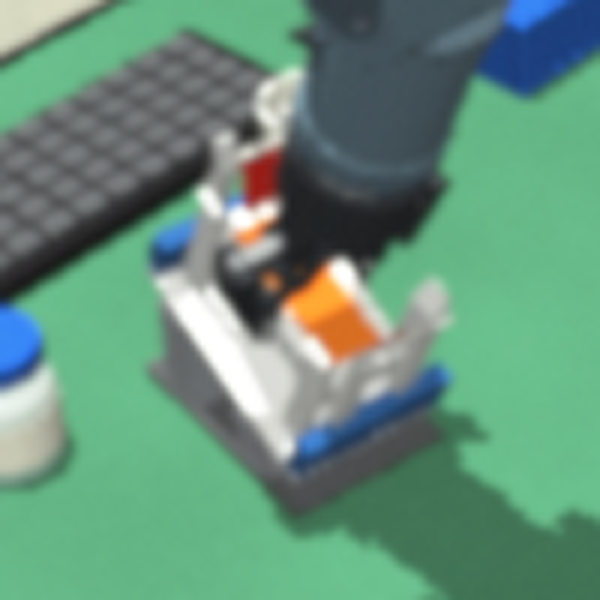

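Emit:
drive_tool(deltas="0.08 -0.01 -0.18 0 0 0; 0.12 -0.02 -0.27 0 0 0; 0.12 -0.02 -0.27 0 0 0")

```text
time: 11.5
position: [0.6198, 0.0092, 0.082]
tcp_rot: [89.7, 65.0, -9.8]
wrist_force: [-4.0, 0.5, 6.0]
width: 0.0543
```

Emit:
drive_tool(deltas="-0.2 0.03 0.45 0 0 0; -0.35 0.06 0.78 0 0 0; -0.35 0.06 0.78 0 0 0; -0.35 0.06 0.78 0 0 0")

```text
time: 12.0
position: [0.6162, 0.0098, 0.0899]
tcp_rot: [89.7, 65.0, -9.8]
wrist_force: [-3.2, 0.6, 5.1]
width: 0.0545
```

```bash
python3 - <<'E'
from fit import *
where()
E
```

```text
t 12.0 state mm in mag [  0.4951   0.4106 -31.6047] [-0.1466 -0.0211 -0.0212] | cam [ -0.0044   0.4319 -31.2267] [-0.1367  0.0066 -0.0401] F mag [-0.7534  0.1092  6.0146] w 0.05450154804748848
```

Emit:
drive_tool(deltas="0 0 0 0 0 0; 0 0 0 0 0 0; 0 0 0 0 0 0; 0 0 0 0 0 0", claw=0.9)

```text
time: 12.5
position: [0.6158, 0.0098, 0.0891]
tcp_rot: [89.7, 65.1, -9.9]
wrist_force: [-0.5, -0.6, -0.1]
width: 0.0767
```

```bash
python3 - <<'E'
from fit import *
where()
im=show('wrist','pics/w10.png')
E
```

```text
t 12.5 state mm in mag [ -0.1135   0.3053 -32.144 ] [-0.1527  0.0555 -0.0227] | cam [ -0.6233   0.3166 -31.7609] [-0.1429  0.0839 -0.0443] F mag [-0.3564 -0.6238  0.0704] w 0.07672338233453847
```

View pics/w10.png

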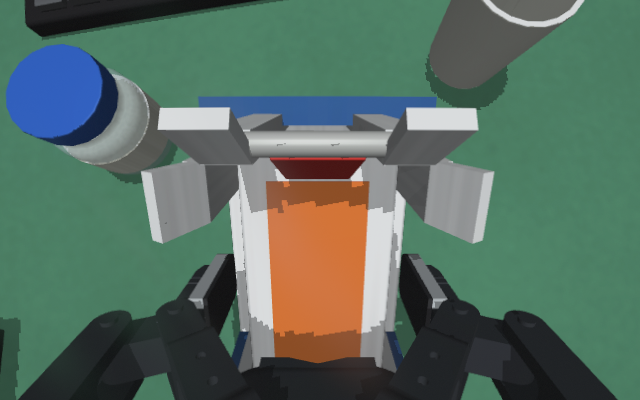

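Emit:
drive_tool(deltas="-1.25 0.21 2.72 0 0 0; -2.92 0.49 6.34 0 0 0; -5 0.84 10.88 0 0 0; -7.1 1.18 15.4 0 0 0; -9.2 1.53 19.9 0 0 0")

```text
time: 13.18
position: [0.523, 0.0253, 0.2898]
tcp_rot: [89.7, 65.0, -9.9]
wrist_force: [0.3, 0.5, 0.1]
width: 0.0769
```

```bash
python3 - <<'E'
from fit import *
where()
im=show('wrist','pics/w11.png')
im=show('side','pics/d11.png'); cv2.imwrite('pics/d11z.png',cv2.resize(im[150:250,240:340,::-1],None,fx=5,fy=5,interpolation=cv2.INTER_CUBIC))
E
```

```text
t 13.175 state mm in mag [ -0.6587   0.2453 189.5279] [-0.1499  0.0245 -0.0212] | cam [ -1.168    0.2416 189.9167] [-0.1418  0.052  -0.0433] F mag [0.2711 0.5106 0.0156] w 0.0768900611183489
```

View pics/w11.png

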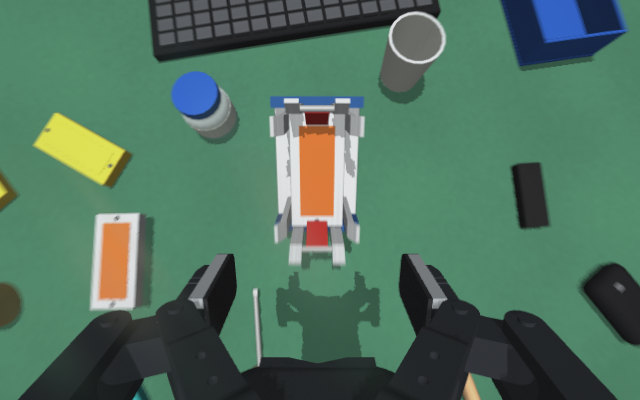

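View pics/d11z.png

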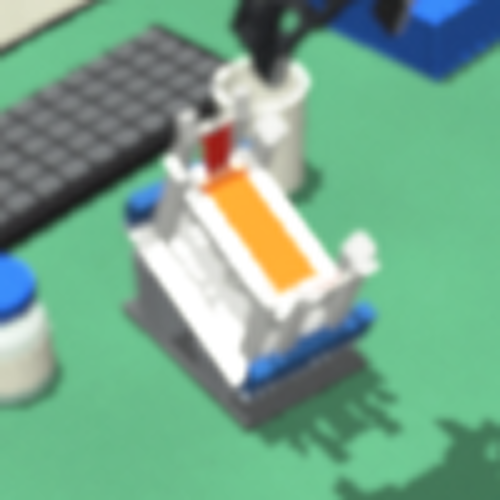

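```bash
python3 - <<'E'
from fit import *
print(delta([.551,.2825,.23],toolR(axes_down(-8.2),-1)), arm.state()['q'])
E
```

```text
(array([ 2.5866, 25.729 , -6.4915]), array([ 4.0661, 25.2593,  1.302 ])) [ -9.2532  -4.8832 105.8007  -0.2974  53.5001  90.3935]
```

Emit:
drive_tool(deltas="0 5.2 0 0.8 5 0.3; 0.7 10.4 -1 1.6 10 0.5; 1.4 15.6 -2.5 2.4 15 0.8; 2.1 20.8 -4 3.3 20 1.1; 2.7 25.7 -5.8 4.1 25.2 1.4", claw=1)

```text
time: 13.9
position: [0.5511, 0.2841, 0.2292]
tcp_rot: [-92.7, 89.3, 169.2]
wrist_force: [-0.4, -0.5, 0.4]
width: 0.0853
```

Emit:
drive_tool(deltas="0 0 0 0 0 0; 0 0 0 0 0 0; 0 0 0 0 0 0; 0 0 0 0 0 0")

```text
time: 14.4
position: [0.5509, 0.2812, 0.2319]
tcp_rot: [-102.1, 89.6, 159.7]
wrist_force: [0.1, -0.3, 0.5]
width: 0.0853
```

```bash
python3 - <<'E'
from fit import *
s=arm.state(); print(s['time'],s['position'],s['q'])
print(delta([.551,.2825,.23],toolR(axes_down(-8.2),-1)))
im=show('wrist','pics/w12.png')[:,:,::-1].copy(); m=imaging.camera_model('wrist')
mk=cv2.inRange(cv2.cvtColor(im,cv2.COLOR_BGR2HSV),(5,140,100),(18,255,255))
k,l,st,ce=cv2.connectedComponentsWithStats(mk)
for i in range(1,k):
    if st[i,4]>800:
        W=np.array([onz('wrist',p,.038,m)[:2] for p in np.argwhere(l==i)[:,::-1].astype(float)])
        print(ce[i],st[i],cv2.minAreaRect((W*1000).astype(np.float32)))
E
```

```text
14.4 [0.5509 0.2812 0.2319] [ 16.5654  22.0563  77.6201   0.2686  80.6776 114.7309]
(array([ 0.009 ,  0.1321, -0.187 ]), array([-0.1531, -0.4148,  0.0098]))
[625.7627 114.84  ] [ 599   75   41   62 1281] ((565.1287231445312, -49.999629974365234), (40.265525817871094, 64.69671630859375), 57.36946487426758)
[317.2171 168.2412] [ 301  126   34   87 2856] ((550.7275390625, 282.43719482421875), (34.94274139404297, 94.22314453125), 81.1328125)
```

View pics/w12.png

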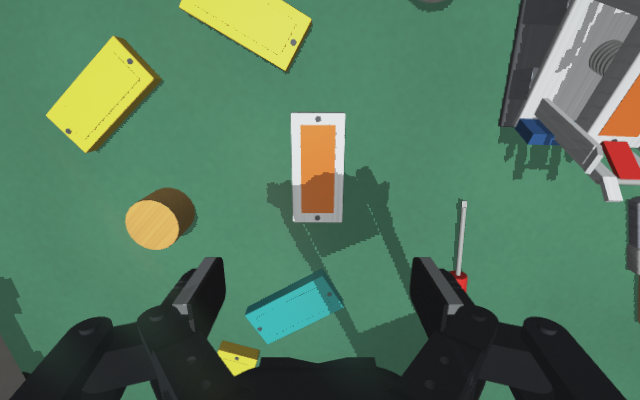

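Emit:
drive_tool(deltas="0 0.1 -5 -0.1 -0.4 -0.6; 0 0.1 -10 -0.1 -0.4 -0.6; 0 0.1 -15 -0.1 -0.4 -0.6; 0 0.1 -19.5 -0.1 -0.4 -0.6; 0 0.1 -22.1 -0.1 -0.4 -0.6")

```text
time: 15.08
position: [0.5498, 0.2822, 0.0076]
tcp_rot: [-79.4, 89.7, -178.2]
wrist_force: [-0.0, 1.1, 0.3]
width: 0.0857
```

Emit:
drive_tool(deltas="0 0 0 0 0 0; 0 0 0 0 0 0")

```text
time: 15.32
position: [0.552, 0.2832, 0.011]
tcp_rot: [-160.5, 89.9, 100.7]
wrist_force: [-0.4, -1.0, 0.5]
width: 0.0855
```

```bash
python3 - <<'E'
from fit import *
s=arm.state(); print(s['time'],s['position'])
print(delta([.551,.2825,.009],toolR(axes_down(-8.9),-1)))
E
```

```text
15.325 [0.552  0.2832 0.011 ]
(array([-0.1023, -0.0703, -0.1989]), array([-0.0704, -0.0132, -0.1431]))
```

Emit:
drive_tool(deltas="-0.05 -0.03 -0.1 0 0 0; -0.05 -0.03 -0.1 0 0 0; -0.05 -0.03 -0.1 0 0 0; -0.05 -0.03 -0.1 0 0 0; -0.05 -0.03 -0.1 0 0 0", claw=0, force=80)

```text
time: 15.95
position: [0.5515, 0.2831, 0.0102]
tcp_rot: [177.5, 89.9, 78.7]
wrist_force: [-0.5, -0.6, 6.7]
width: 0.0545
```

Emit:
drive_tool(deltas="0 0 2 0 0 0; 0 0 7 0 0 0; 0 0 12 0 0 0; 0 0 18 0 0 0; 0 0 24 0 0 0")

```text
time: 16.58
position: [0.5498, 0.2827, 0.2502]
tcp_rot: [-88.9, 89.8, 172.4]
wrist_force: [2.0, -0.3, -1.8]
width: 0.0546
```

```bash
python3 - <<'E'
from fit import *
s=arm.state(); print(s['time'],s['position'],s['width'])
M=axes_down(-9.5,25);O=np.array([.6025,.0117,.1183])
print(delta(O+M@[-.1,0,.22],toolR(M,-1)))
E
```

```text
16.575 [0.5498 0.2827 0.2502] 0.05463143631827661
(array([-12.8359, -24.0689,   2.5263]), array([ -3.9864, -24.8625,  -0.7531]))
```

Emit:
drive_tool(deltas="-2.6 -4.8 1.5 -0.8 -5 -0.2; -5.2 -9.6 3 -1.6 -10 -0.3; -7.8 -14.4 3 -2.4 -15 -0.5; -10.4 -19.2 3 -3.2 -20 -0.6; -12.9 -24.1 2.7 -4 -24.9 -0.8")

```text
time: 17.2
position: [0.4201, 0.0411, 0.2756]
tcp_rot: [89.8, 64.7, -9.6]
wrist_force: [0.5, -2.1, -0.9]
width: 0.0547
```

Emit:
drive_tool(deltas="0 0 0 0 0 0; 0 0 0 0 0 0; 0 0 0 0 0 0; 0 0 0 0 0 0")

```text
time: 17.7
position: [0.4222, 0.0428, 0.2754]
tcp_rot: [90.0, 65.0, -9.4]
wrist_force: [0.9, 0.5, -2.8]
width: 0.0544
```

```bash
python3 - <<'E'
from fit import *
where()
im=show('wrist','pics/w13.png')
g=cv2.cvtColor(im,cv2.COLOR_RGB2GRAY).astype(float)
for r in (150,200,230): 
    d=np.diff(g[r]); print(r,[(i,int(d[i])) for i in range(230,410) if abs(d[i])>18])
for c in (300,318,340):
    d=np.diff(g[:,c]); print(c,[(i,int(d[i])) for i in range(134,185) if abs(d[i])>12])
where()
E
```

```text
t 17.7 state mm in mag [-99.4538   0.88   219.714 ] [ 0.0532 -0.0237  0.0716] | cam [-99.9648   0.893  220.1039] [0.0631 0.0038 0.0504] F mag [-0.433   0.6595 -2.9083] w 0.05439958827469837
150 [(240, 85), (393, -28), (394, -53), (395, -20)]
200 [(243, 22), (244, 51), (269, -61), (364, 19), (365, 46), (390, -31), (391, -57)]
230 [(246, 78), (270, -51), (363, 35), (364, 43), (387, -26), (388, -58)]
300 [(134, 36), (144, 15), (145, 49), (177, -42), (178, -33)]
318 [(138, 33), (139, 16), (145, 49), (146, 13), (153, -73), (154, -51), (169, 28), (170, 93), (177, -42), (178, -33)]
340 [(134, 38), (145, 51), (146, 15), (177, -52), (178, -25)]
t 17.75 state mm in mag [-99.6378   0.8215 219.6464] [ 0.0501 -0.0136  0.0687] | cam [-100.1719    0.8199  220.017 ] [0.0585 0.018  0.0459] F mag [ 0.0532 -0.3614 -1.3964] w 0.05461348384463095
```

View pics/w13.png

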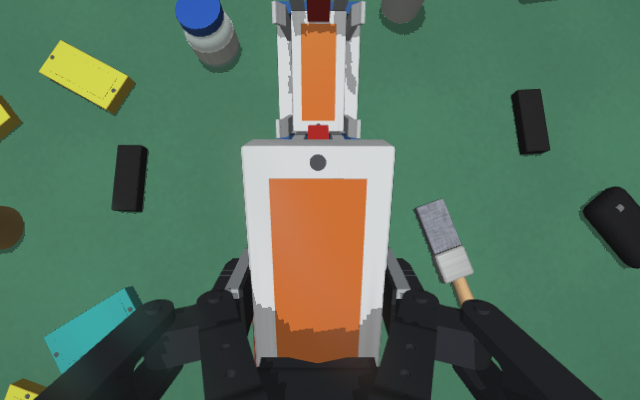

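Emit:
drive_tool(deltas="4.5 -0.8 2.1 0 0 -0.1; 8.9 -1.54 4.2 0 0 -0.1; 10.7 -1.84 0.3 0 0 -0.1; 12.5 -2.14 -3.6 0 0 -0.1; 14.27 -2.44 -7.48 0 0 -0.1")

```text
time: 18.38
position: [0.5651, 0.0182, 0.1988]
tcp_rot: [90.0, 65.0, -9.5]
wrist_force: [-0.1, 0.4, -1.7]
width: 0.0548
```

Emit:
drive_tool(deltas="0 0 0 0 0 0; 0 0 0 0 0 0; 0 0 0 0 0 0; 0 0 0 0 0 0")

```text
time: 18.88
position: [0.5646, 0.0175, 0.2023]
tcp_rot: [90.0, 64.8, -9.6]
wrist_force: [-1.0, 0.3, -1.9]
width: 0.055
```

```bash
python3 - <<'E'
from fit import *
where()
E
```

```text
t 18.875 state mm in mag [ 0.7043 -0.5405 92.336 ] [-0.0442 -0.2259 -0.1275] | cam [ 0.1706 -0.5327 92.7047] [-0.0354 -0.1948 -0.1461] F mag [-1.7373  0.117  -1.3123] w 0.054954412712550055
```

Emit:
drive_tool(deltas="0.83 -0.06 -1.81 0 0 0; 1.67 -0.2 -3.63 0 0 0; 2.5 -0.34 -5.44 0 0 0; 2.5 -0.34 -5.44 0 0 0")

```text
time: 19.38
position: [0.5886, 0.014, 0.1454]
tcp_rot: [90.0, 65.0, -9.6]
wrist_force: [-0.2, -0.8, -1.8]
width: 0.0544
```

Emit:
drive_tool(deltas="0.42 -0.07 -0.91 0 0 0; 0.83 -0.14 -1.81 0 0 0; 0.83 -0.14 -1.81 0 0 0; 0.83 -0.14 -1.81 0 0 0")

```text
time: 19.88
position: [0.5971, 0.0128, 0.128]
tcp_rot: [90.0, 65.0, -9.6]
wrist_force: [-0.1, 0.0, -3.8]
width: 0.0549
```

```bash
python3 - <<'E'
from fit import *
where()
im=show('wrist','pics/w14.png')
E
```

```text
t 19.875 state mm in mag [-0.9041  0.1422 11.1164] [-0.0475 -0.0298 -0.1346] | cam [-1.3898  0.1303 11.51  ] [-0.0387 -0.003  -0.1573] F mag [-1.6887 -0.0069 -3.4515] w 0.054861948247133176
```

View pics/w14.png

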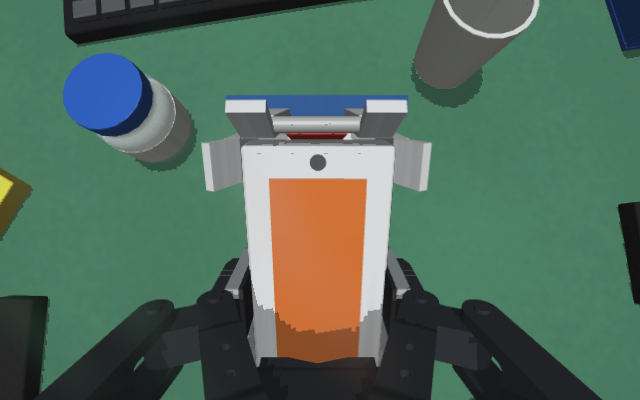

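Emit:
drive_tool(deltas="0.47 -0.05 -0.88 0 0 0; 0.88 -0.12 -1.78 0 0 0; 0.88 -0.12 -1.78 0 0 0; 0.88 -0.12 -1.78 0 0 0")

```text
time: 20.42
position: [0.606, 0.0116, 0.1105]
tcp_rot: [90.0, 65.0, -9.6]
wrist_force: [-4.3, 1.7, 1.2]
width: 0.0549
```

```bash
python3 - <<'E'
from fit import *
where()
im=show('wrist','pics/w15.png')
E
```

```text
t 20.425 state mm in mag [-0.1856  0.46   -8.5486] [-0.0437 -0.0475 -0.1381] | cam [-0.7128  0.4481 -8.1765] [-0.0362 -0.0165 -0.1568] F mag [-3.5981  0.9267  2.9962] w 0.05485031198023662
```

View pics/w15.png

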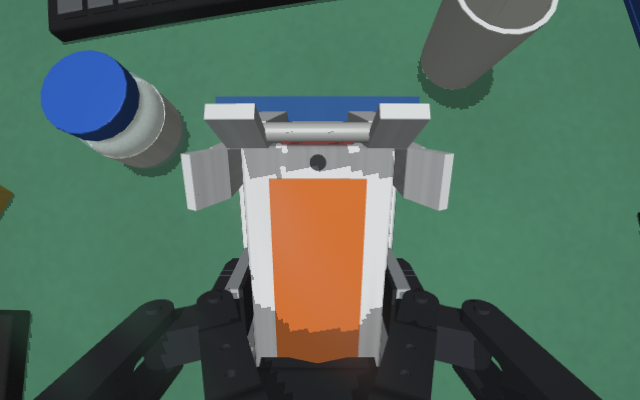

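Emit:
drive_tool(deltas="0.17 -0.03 -0.36 0 0 0; 0.33 -0.06 -0.73 0 0 0; 0.5 -0.08 -1.09 0 0 0; 0.5 -0.08 -1.09 0 0 0")

```text
time: 20.98
position: [0.611, 0.0107, 0.0996]
tcp_rot: [90.0, 64.9, -9.6]
wrist_force: [-4.1, 1.4, 2.1]
width: 0.0549
```

```bash
python3 - <<'E'
from fit import *
where()
E
```

```text
t 20.975 state mm in mag [ -0.1739   0.4638 -20.5831] [-0.0475 -0.0572 -0.1321] | cam [ -0.6982   0.4448 -20.2242] [-0.0393 -0.0269 -0.1552] F mag [-3.0006  0.7147  3.7398] w 0.05489274595655667
```

Emit:
drive_tool(deltas="0.17 -0.03 -0.36 0 0 0; 0.33 -0.06 -0.73 0 0 0; 0.42 -0.07 -0.91 0 0 0; 0.42 -0.07 -0.91 0 0 0")

```text
time: 21.48
position: [0.6151, 0.01, 0.0906]
tcp_rot: [90.0, 64.9, -9.6]
wrist_force: [-5.7, 2.9, 4.9]
width: 0.0547
```

```bash
python3 - <<'E'
from fit import *
where()
im=show('wrist','pics/w16.png')
E
```

```text
t 21.475 state mm in mag [ -0.1945   0.4416 -30.4918] [-0.0501 -0.055  -0.1301] | cam [ -0.6901   0.4412 -30.112 ] [-0.0405 -0.0268 -0.1532] F mag [-3.4345  1.8831  7.0508] w 0.05469605049411235
```

View pics/w16.png

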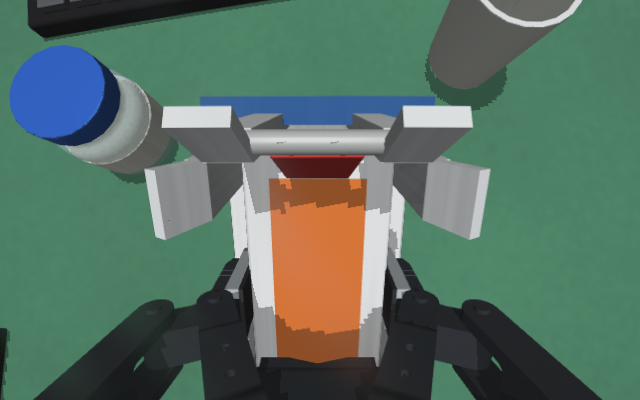

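Emit:
drive_tool(deltas="0.08 -0.02 -0.29 0 0 0; 0.2 -0.04 -0.57 0 0 0; 0.29 -0.06 -0.75 0 0 0; 0.38 -0.08 -0.94 0 0 0; 0.38 -0.08 -0.94 0 0 0")

```text
time: 22.15
position: [0.6184, 0.0095, 0.0838]
tcp_rot: [90.0, 64.9, -9.6]
wrist_force: [-24.1, 2.8, 28.1]
width: 0.0543
```

```bash
python3 - <<'E'
from fit import *
where()
im=show('wrist','pics/w17.png')
im=show('side','pics/d17.png'); cv2.imwrite('pics/d17z.png',cv2.resize(im[150:250,240:340,::-1],None,fx=5,fy=5,interpolation=cv2.INTER_CUBIC))
E
```

```text
t 22.15 state mm in mag [ -0.0913   0.4512 -38.0755] [-0.0501 -0.1479 -0.0974] | cam [ -0.6074   0.4583 -37.6925] [-0.0401 -0.1192 -0.1199] F mag [-10.0447  -1.2297  35.7111] w 0.05432864215127127
```

View pics/w17.png

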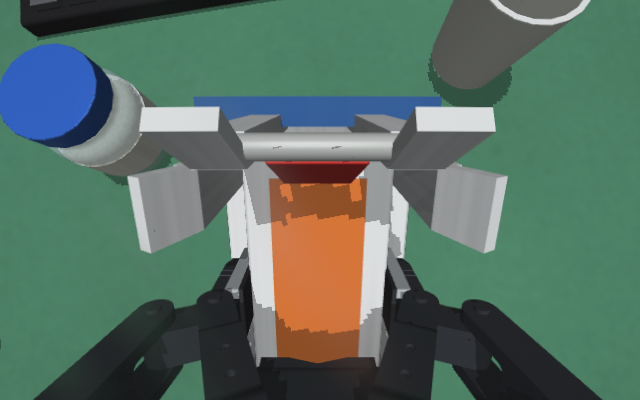

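Emit:
drive_tool(deltas="-0.2 0.03 0.45 0 0 0; -0.33 0.06 0.73 0 0 0; -0.33 0.06 0.73 0 0 0; -0.33 0.06 0.73 0 0 0")

```text
time: 22.75
position: [0.6159, 0.0099, 0.089]
tcp_rot: [90.0, 64.9, -9.6]
wrist_force: [-5.3, 1.3, 5.8]
width: 0.0547
```

```bash
python3 - <<'E'
from fit import *
where()
im=show('wrist','pics/w18.png')
E
```

```text
t 22.75 state mm in mag [ -0.1593   0.4317 -32.2388] [-0.042  -0.1118 -0.135 ] | cam [ -0.673    0.4304 -31.866 ] [-0.0341 -0.0822 -0.1516] F mag [-2.484   0.454   7.5684] w 0.054668254465340974
```

View pics/w18.png

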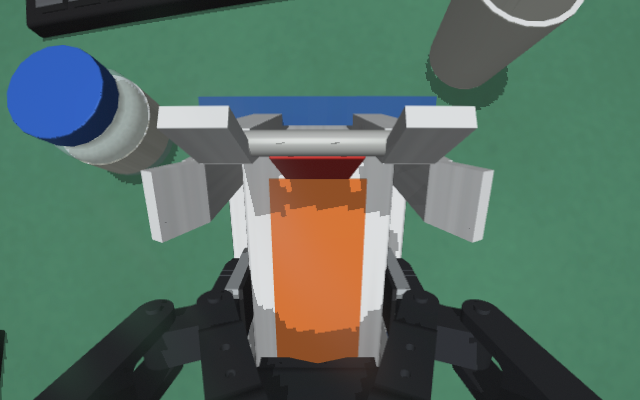

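Emit:
drive_tool(deltas="0 0 0 0 0 0; 0 0 0 0 0 0; 0 0 0 0 0 0; 0 0 0 0 0 0", claw=0.9)

```text
time: 23.3
position: [0.6161, 0.0096, 0.0882]
tcp_rot: [90.0, 64.9, -9.6]
wrist_force: [0.1, -0.8, 1.0]
width: 0.0767
```

Emit:
drive_tool(deltas="-1.25 0.21 2.72 0 0 0; -2.92 0.49 6.34 0 0 0; -5 0.84 10.88 0 0 0; -6.5 1.08 14.1 0 0 0; -6.5 1.08 14.1 0 0 0")

```text
time: 23.92
position: [0.552, 0.0205, 0.2327]
tcp_rot: [90.0, 64.6, -9.6]
wrist_force: [-0.0, -0.4, 0.0]
width: 0.0768
```

Emit:
drive_tool(deltas="0 0 0 0 0 0; 0 0 0 0 0 0; 0 0 0 0 0 0; 0 0 0 0 0 0")

```text
time: 24.42
position: [0.5508, 0.0205, 0.2283]
tcp_rot: [90.0, 65.0, -9.6]
wrist_force: [0.3, -0.1, 0.6]
width: 0.077
```

```bash
python3 - <<'E'
from fit import *
where()
im=show('wrist','pics/w19.png')
cv2.imwrite('pics/w19z.png',cv2.resize(im[70:300,230:410,::-1],None,fx=2.6,fy=2.6,interpolation=cv2.INTER_CUBIC))
im=show('side','pics/d19.png'); cv2.imwrite('pics/d19z.png',cv2.resize(im[150:250,240:340,::-1],None,fx=5,fy=5,interpolation=cv2.INTER_CUBIC))
im=show('scene','pics/s19.png')
E
```

```text
t 24.425 state mm in mag [ -1.0544   0.1281 121.8183] [-0.0528  0.0231 -0.1471] | cam [ -1.5839   0.1288 122.1793] [-0.045   0.0543 -0.1657] F mag [ 0.5011 -0.0316  0.4039] w 0.0770208083630954
```

View pics/w19z.png

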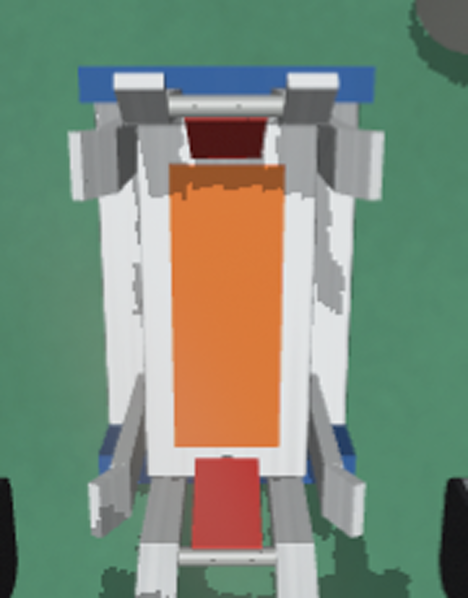

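View pics/d19z.png

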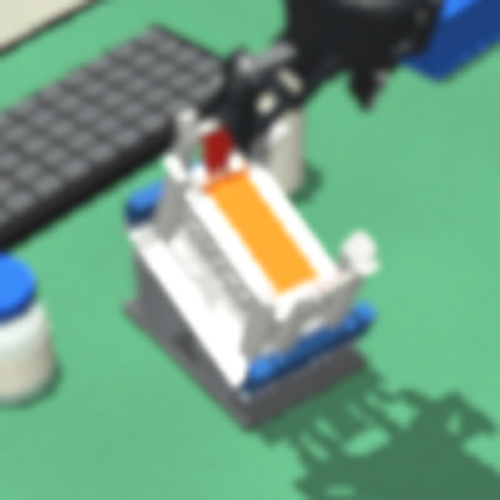

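View pics/s19.png

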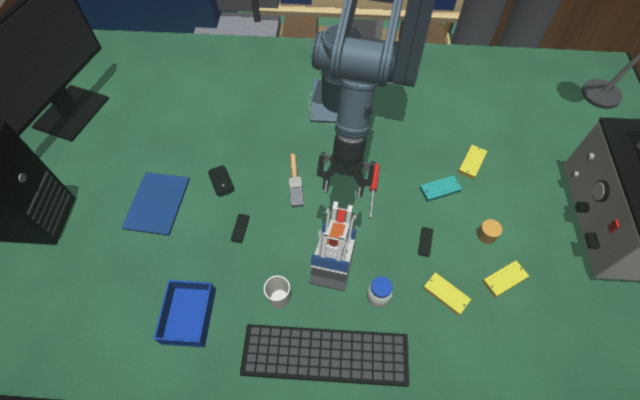

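```bash
python3 - <<'E'
from h import *
arm.close_job(); s=arm.state(); print(s['time'])
E
```

```text
the job is handed in; nothing more can be done
the job is handed in; nothing more can be done
```

Both cassettes are in the magazine, one flat on the other, and the job is handed in at about 25 s of the 67 s allowed.

- **Catches:** in the last wrist and side pictures both red catches lie over the ends of the top cassette. It sits at the same level as the first one did when caught. I checked this by eye in the pictures, because catch angles and platform travel can't be read directly.
- **Robot clear:** the gripper is open about 12 cm out of the magazine, and the wrist force reads close to zero.
- **Bystanders:** they look unmoved compared with the first scene picture, judged by eye.
- **Over-press:** I pressed the second cassette down a little too far, apparently to the platform's stop. The wrist force briefly read about 36–37 N, well under the 120 N limit. I took it as coming through the gripped cassette, not the gripper's body, and backed off at once.

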